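Put the torch back in its charging cradle

ROBOT

A 6-joint arm with a two-finger parallel gripper is mounted at the origin on the work surface. World frame = base frame: x ahead of the robot, y to its left, z up, the work surface at z = 0. Lengths are in m, angles in rad, forces in N, time in s.
With the tool pointing down it reaches from about 0.375 to 0.975 m from the base axis. Payload 3.8 kg.
Tool frame: the origin (TCP) lies midway between the tips of the shut fingers; the grasp point (between the pads) lies 19 mm behind it; z points along the fingers, y is the direction in which the jaws open and shut (so a half turn about z gives the same grasp; the last joint's range is limited). The gripper opens to 85 mm and grips with 20 to 120 N. Pads are 22 mm wide; open, the fingers measure 114 mm over their backs; the gripper's body (76 mm by 85 mm) begins 54 mm behind the grasp point. The pads swing forward as they close: fully open they stand 13 mm farther back than shut.
Start: joints at [1.171, 0.264, 1.604, -0, 1.274, -0.037], TCP at [0.24, 0.631, 0.231] pointing down, gripper open.
Joint ranges: [-2.63, 2.63], [-0.94, 2.18], [0.31, 2.57], [-1.31, 4.45], [0, 2.66], [-2.55, 2.55]. Speed limits (rad/s): [2.57, 2.57, 3.14, 3.14, 3.14, 3.14].

INTERFACE

Orientations are given as a rotation vector (axis times angle).
In Python, from workcell import bot gives the robot as it stands. The module is installed in compiled form; this text tells all that it offers.
- The arm moves only by the tool move_arm, never from a script. Its argument "steps" is a list of rows, each a list of 5 numbers: the shift along the tool's x, y, z in mm, then the turn about the tool's z in degrees, then the opening in per cent of the stroke, from 0 (shut) to 100 (fully open). In form: [[tx, ty, tz, turn, claw], ...]. A call has 1 to 20 rows; each row is the pose to reach, as a shift and turn from the pose commanded when the call began, along the tool's axes at that moment; what a row does not reach only later rows make up. A row lasts 1/10 s, in which the tool goes at most 50 mm and 8.59 degrees, less where a joint would pass 70% of its speed; a pose out of reach is approached as far as the arm can. A call with a gripper value outside its range is refused whole. The fingers move at their own pace and stop on an object; "newtons" is the grip in N (left out, the last holds). Time passes only in rows, so rows that repeat a pose let the fingers close. It gives the time, the measured TCP pose, the force and the opening at its end, in the units of the state.
- bot.read_state(): the state, without advancing time (a new reading comes with each control period).
- bot.read_camera(name): name is "side" or "top" or "wrist"; returns a dict with "pixels" (400x640x3 uint8, red, green, blue), "depth" (400x640 float32, m along the optical axis (not along the pixel's ray), 0 where there is no reading), "fovy" (degrees; the focal length in pixels is half the picture's height over the tangent of half this angle, whatever the lens; pixels are square), "cx", "cy" (the principal point, pixels), "k1" (the pictures are not rectified: a ray, as slopes to the right and down, at radius r is drawn at 1 + k1 r^2 times it, then the intrinsics apply), "xyz" and "attitude" of the camera in the world. Camera axes: x right, y up, looking along -z (the intrinsics and any distortion apply to the point x, -y, -z); pixel columns grow to the right and rows downward; lengths in m; the calibration is good to about 2 mm. A picture is of the moment at which its call begins.
- bot.finish_job(): hands the job in, once; it reports no verdict.
The state is a dict: "time": time; "q": joint angles; "joint_vel": joint speeds; "joint_torque": joint torques, N m; "tool_pos": TCP position; "tcp_rot": TCP orientation; "wrist_force": force on the tool from outside, world axes, zero at the start; "torque": the same for the moment, N m; "width": opening from 0.0 (shut) to 1.0 (fully open).
Only numpy, scipy, OpenCV 4.12 (cv2) and the standard library are available. Lean on these libraries where they do the work, as an engineer would, in place of code of your own. Each camera call takes 0.05 s, during which the arm holds its last target.

TASK

Put the torch back in its charging cradle: lift the cradle's sprung clamp bar and turn it aside, lay the torch in the groove with its tail towards the brass charging pin and slide it back until its collar drops into the slot and the pin is pressed in, then turn the bar back over the torch and lower it gently until it clamps the barrel. Do not force the torch into the cradle or let the bar snap down on it, and leave the other things on the bench where they are.

Things in the scene. Friction and masses are not known exactly. Their poses are not given: they have to be found in the camera images.
- cradle: Fixed charging cradle, grey base 150 x 235 x 12 mm. Origin on the bench under the groove's centre line; y along the groove towards the charging pin, x across it towards the clamp post, z up. 90-degree vee saddles, 50 mm wide, tops at z 48, carry the torch's axis at x 0, z 50. Front saddle y -60 to -50. The other (see slot) begins at y 20+c; between them is free room for fingers.
- slot (a point): Nominal middle of the collar slot, on the groove's axis, cradle x 0, y 49, z 50 mm. The rear saddle is really screwed down up to 5 mm off this either way along y (offset c, new each time, not measured): long vee y 20+c to 43+c, open slot 43+c to 55+c, short vee 55+c to 62+c, then at 94+c to 112+c a black block (34 mm wide, top z 62) holding the pin.
- lay_point (a point): Point on the groove's axis, cradle x 0, y 33, z 55.7 mm. With the collar's centre lowered here and the torch level, the collar (too big for the vee) rides on the long vee 5.7 mm above seated height, the tail clear of the pin, whatever c is. From here the torch slides along +y, 10 to 23 mm, until the collar can drop into the slot.
- contact_pin (a joint): Sprung brass charging pin, 12 mm diameter, on the groove's axis at z 50, pointing to -y. Value: how far pressed in, m, 0 free (tip at cradle y 78+c mm) to 0.010. 1 N at first touch, 0.35 N per mm more. Flat-ended: a tail coming down on it from above jams. 0.005 to 0.009 with the collar in the slot.
- clamp_lift (a joint): Height of the sprung clamp bar on its post, m: 0 lower stop (start) to 0.042 upper stop. A spring pulls it down, 5 N at 0, 0.1 N more per mm; moving parts weigh 2 N more. It turns only when above 0.031, to clear a ledge; let go when turned by more than 0.4 rad it rests on the ledge at 0.030. On a seated torch it stands at 0.008. Let go higher over the groove it snaps down.
- clamp_turn (a joint): Turn of the bar about its post, rad: 0 = across the groove, over the torch's place (start); grows clockwise seen from above, swinging the knob round over the pin's end of the cradle; 1.57 = bar pointing along cradle +y, fully aside; stop at 1.65. Turns with slight friction.
- clamp_bar: Steel clamp bar, 14 mm wide, 10 mm thick. Origin on the post's axis, at bench height when clamp_lift is 0 (it rises with it); -x points along the bar to the knob. Underside 58 mm, top 68 mm above the origin.
- knob (a point): Middle of the black upright round knob on the bar's free end: 18 mm diameter, 40 mm tall (20 mm below to 20 mm above this point), 80 mm from the post's axis, at cradle x -30, y 70, z 88 mm at the start. Pinch it from above to lift, carry round and lower the bar; it turns with the bar.
- post (a point): Top of the clamp's steel post, on the vertical axis about which the bar turns; fixed, at cradle x 50, y 70, z 110 mm.
- torch: Dark metal torch (flashlight), 0.22 to 0.35 kg, lying level on the wooden rest. Barrel 32 mm diameter. Origin on its axis where to grip; y runs along it to the flat tail at 86 mm. Collar ring 40 mm diameter, y 46 to 54; head 42 mm diameter, y -66 to -104. Delicate: keep what the cradle or the bar presses on it below 25 N.
- torch_collar (a point): Centre of the torch's collar ring, on the torch's axis, 50 mm from its origin towards the tail.
- rest: Fixed wooden rest, base 75 x 120 x 12 mm, with two vee saddles (50 mm wide, tops at z 48, at y -52 to -40 and 24 to 36). Origin on the bench under the torch's axis, y along the torch towards its tail; holds the torch's axis 50 mm high.
- spray_can: Bystander: plain metal spray can, 58 mm diameter, 160 mm tall, standing; origin under its centre.
- carton: Bystander: cardboard carton 90 x 130 x 60 mm; origin under its centre.
- tape_roll: Bystander: roll of tape lying flat, 96 mm diameter, 45 mm tall; origin under its centre.
Not all that is in view belongs to the job. What is shaped like the torch but green or turquoise is not meant.

How it is judged:
On the way, in this order (a step that is already met when the one before it is completed fails the run):
1. the clamp bar is lifted and turned well aside (more than 1.1 rad) (value of joint clamp_turn above 1.1 rad and value of joint clamp_lift above 0.027 m), for 0.2 s.
2. the torch lies level in the groove with its collar down in the slot (within 2.5 mm of seated height) and the charging pin pressed in by more than 3 mm, the bar still aside (z of torch_collar in the frame of cradle below 0.0525 m and value of joint contact_pin above 0.003 m and angle between the y axis of torch and the y axis of cradle, either way round below 0.07 rad and value of joint clamp_turn above 0.7 rad), for 0.2 s.
At the end, for the whole second after the job is handed in: The torch rests in line with the groove (within 4 degrees), collar down in the slot (its centre 47 to 52.5 mm high), pin pressed in by more than 3 mm; the bar is back across the groove (turn below 0.12 rad, lift 5 to 11 mm), pressing on the torch with more than 3 N (z of torch_collar in the frame of cradle between 0.047 and 0.0525 m and value of joint contact_pin above 0.003 m and angle between the y axis of torch and the y axis of cradle, either way round below 0.07 rad and value of joint clamp_turn below 0.12 rad and value of joint clamp_lift between 0.005 and 0.011 m and contact force between clamp_bar and torch above 3 N and linear speed of torch below 0.02 m/s); the robot touches nothing.
It fails at once if the torch and the cradle (saddles, pin, block) press on each other with more than 30 N in all (contact force between torch and cradle above 30 N).
It fails at once if the bar snaps down or is pressed on the torch with more than 28 N (contact force between torch and clamp_bar above 28 N).
It fails at once if the bar is let snap down over the groove: faster than 0.25 m/s while still more than 5 mm above its place on the torch (velocity of joint clamp_lift below -0.25 m/s and value of joint clamp_lift above 0.013 m and value of joint clamp_turn below 0.15 rad).
It fails at once if a bystander is moved by more than 15 mm (distance of any of spray_can, carton, tape_roll from where it was at the start of the episode above 0.015 m).
It also fails if it takes over 72 s, if anything falls off the work surface, if the arm or the gripper's body presses on something with over 40 N, if the wrist force passes 120 N, or if a joint passes its speed limit or range.

## Working session

There is one attempt and no reset: what is moved stays moved. The work goes in short steps, Python scripts to look and compute and a tool call to move; the robot and the scene stay as the last step left them, time stands still between calls to the robot, and variables do not carry over. Pictures are saved under pics/ and viewed, and the job is handed in when it is done.

Besides the shell and the picture viewer there is one more tool, called after "Call:" by a JSON object that holds its "op" and its "data". move_arm: Moves the arm, as the interface text tells. Its arguments: {"type":"object","properties":{"steps":{"type":"array","items":{"type":"array","items":{"type":"number"}}},"newtons":{"type":"number"}},"required":["steps"]}

```bash
mkdir -p pics; ls; cat > h.py <<'E'
import numpy as np, cv2
from workcell import bot
from scipy.spatial.transform import Rotation as R
def cam(n):
    return bot.read_camera(n)
def Rm(c):
    a=np.array(c["attitude"],float)
    if a.shape==(3,3): return a
    if a.size==3: return R.from_rotvec(a).as_matrix()
    raise Exception(a)
def K(c):
    f=200/np.tan(np.radians(c["fovy"])/2); return np.array([[f,0,c["cx"]],[0,f,c["cy"]],[0,0,1.]])
def rays(c,uv):
    uv=np.asarray(uv,float).reshape(-1,1,2)
    p=cv2.undistortPoints(uv,K(c),np.array([c["k1"],0,0,0.])).reshape(-1,2)
    d=np.c_[p[:,0],-p[:,1],-np.ones(len(p))]
    return d@Rm(c).T
def onplane(c,uv,z):
    d=rays(c,uv);o=np.array(c["xyz"]);t=(z-o[2])/d[:,2]
    return o+d*t[:,None]
def withdepth(c,uv):
    d=rays(c,uv);o=np.array(c["xyz"])
    uv=np.asarray(uv).reshape(-1,2).astype(int)
    z=c["depth"][uv[:,1],uv[:,0]]
    return o+d*z[:,None]
def cloud(c):
    v,u=np.mgrid[0:400,0:640]
    return withdepth(c,np.c_[u.ravel(),v.ravel()]).reshape(400,640,3)
def proj(c,P):
    P=(np.asarray(P,float).reshape(-1,3)-c["xyz"])@Rm(c)
    p=np.c_[P[:,0],-P[:,1],-P[:,2]]
    return cv2.projectPoints(p,np.zeros(3),np.zeros(3),K(c),np.array([c["k1"],0,0,0.]))[0].reshape(-1,2)
def save(c,n):
    cv2.imwrite("pics/"+n+".png",c["pixels"][:,:,::-1])
E
python3 - <<'E'
from h import *
for n in("side","top","wrist"):
    c=cam(n);save(c,n+"0");print(n,c["fovy"],c["cx"],c["cy"],c["k1"],c["xyz"],c["attitude"],(c["depth"]>0).mean())
s=bot.read_state();print(s)
E
```

```text
pics
side 42.73684096170199 320.1520727838239 204.09980852842207 -0.1057616926155783 [0.41264262 0.64656511 0.98309305] [ 0.07279144 -1.03664874 -2.8050045 ] 0.99597265625
top 56.43214372702413 321.4322285155452 197.44654359054445 -0.04515867649915169 [ 0.40298609 -0.09409752  0.90025288] [ 0.10785544 -0.14699345 -1.58640179] 0.99594921875
wrist 69.15984109637127 316.40167414907 200.93792666311344 -0.024872628943743126 [0.16360528 0.65911585 0.37123438] [-0.28401207 -0.19329837  1.1968097 ] 0.99576953125
{'time': 0.15, 'q': array([ 1.17112618e+00,  2.64581131e-01,  1.60510384e+00, -5.47975109e-07,
        1.27368555e+00, -3.68814712e-02]), 'joint_vel': array([ 0.00047618, -0.00133559, -0.00359098,  0.00185421, -0.00118795,
        0.00035229]), 'joint_torque': array([-3.15026982e-04, -5.15913320e+01, -3.67954981e+01, -9.91077718e-05,
        8.03543720e-03, -1.45949514e-05]), 'tool_pos': array([0.23930911, 0.63053119, 0.23022381]), 'tcp_rot': array([-5.66677294e-01, -3.08966959e+00,  2.72625041e-03]), 'wrist_force': array([0.80572052, 0.00695522, 0.88637481]), 'torque': array([-0.07925488,  0.02760753, -0.03204588]), 'width': 0.9973354274731051}
```

View pics/side0.png

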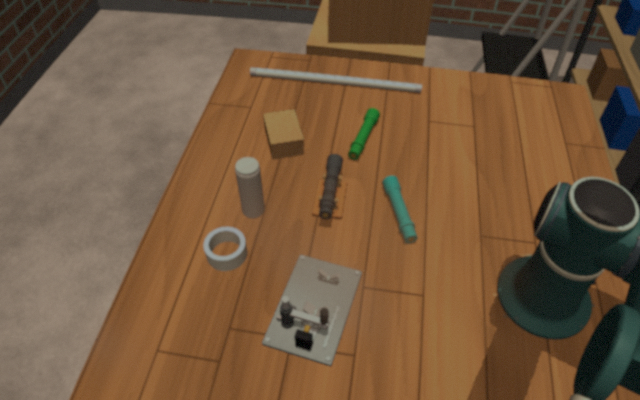

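View pics/top0.png

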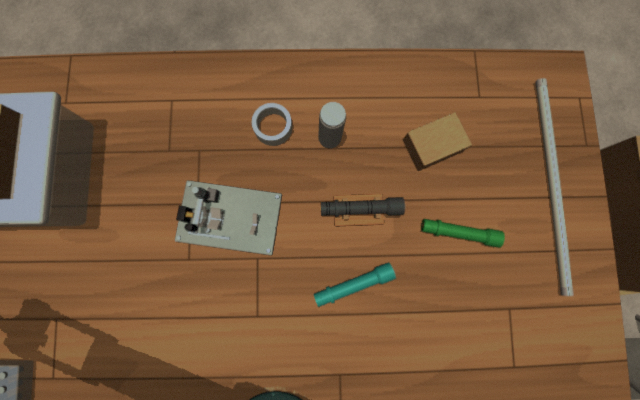

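View pics/wrist0.png

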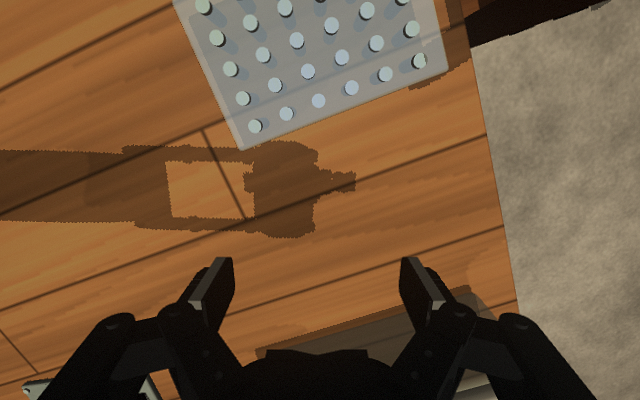

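The torch candidates in the top view are dark (362,207) on the wooden rest, green (462,233) and turquoise (355,285). I choose the dark one and check it in a close crop, together with the cradle.

```bash
python3 - <<'E'
from h import *
c=cam("top");np.save("top.npy",c,allow_pickle=True)
p=c["pixels"]
a=cv2.resize(p[165:265,165:295],None,fx=6,fy=6,interpolation=cv2.INTER_CUBIC)[:,:,::-1]
cv2.imwrite("pics/crA.png",a)
a=cv2.resize(p[180:235,310:415],None,fx=7,fy=7,interpolation=cv2.INTER_CUBIC)[:,:,::-1]
cv2.imwrite("pics/crB.png",a)
X=cloud(c)
for n,u,v in [("torch",362,207),("plate",260,200),("can",332,115),("tape",272,108),("carton",440,140),("wood",300,300)]: print(n,X[v,u].round(4))
s=cam("side");np.save("side.npy",s,allow_pickle=True)
a=cv2.resize(s["pixels"][250:365,255:370],None,fx=5,fy=5,interpolation=cv2.INTER_CUBIC)[:,:,::-1]
cv2.imwrite("pics/crC.png",a)
E
```

```text
torch [ 0.5154 -0.2077  0.0667]
plate [0.544  0.03   0.0135]
can [ 0.698  -0.1397  0.1605]
tape [ 0.7679 -0.0009  0.0357]
carton [ 0.6732 -0.401   0.0604]
wood [ 0.3071 -0.0627  0.003 ]
```

View pics/crA.png

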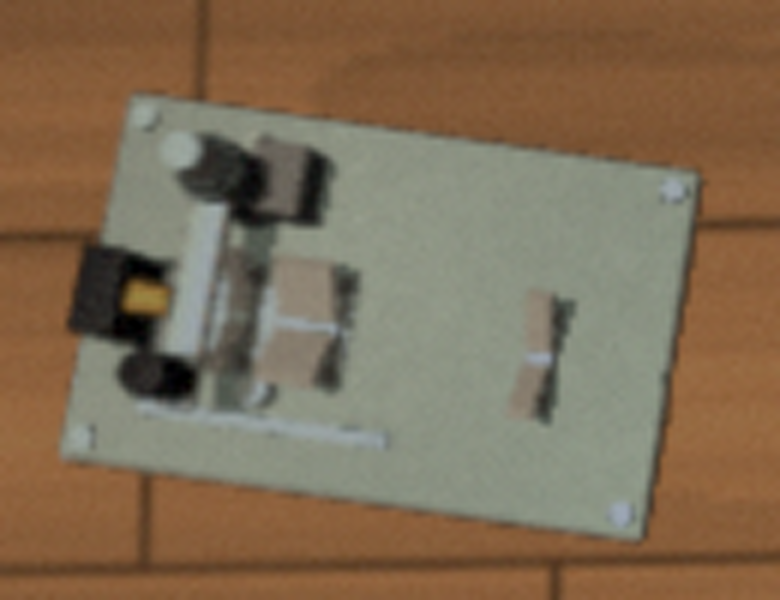

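View pics/crB.png

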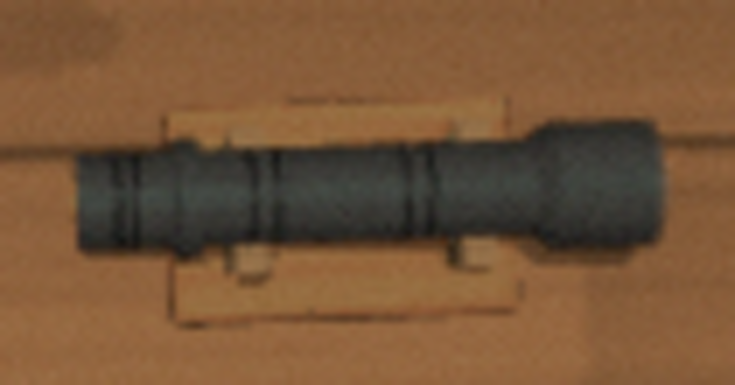

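View pics/crC.png

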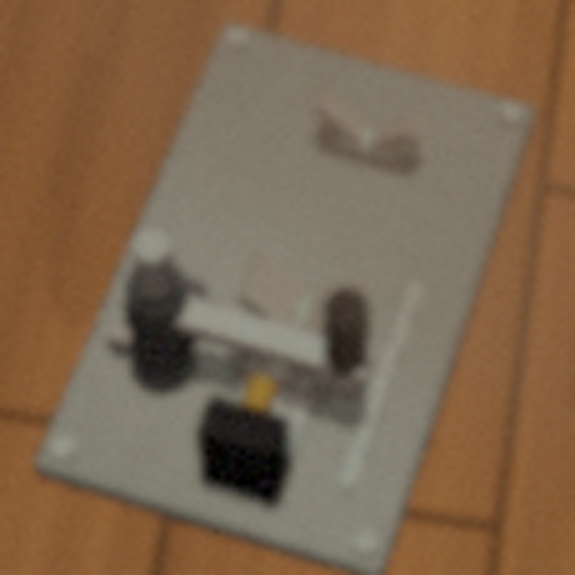

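```bash
python3 - <<'E'
from h import *
c=np.load("top.npy",allow_pickle=True).item();s=np.load("side.npy",allow_pickle=True).item()
A=lambda l:np.array(l)/6+[165-.42,165-.42]
B=lambda l:np.array(l)/7+[310-.43,180-.43]
C=lambda l:np.array(l)/5+[255-.4,250-.4]
co=onplane(c,A([(133,95),(698,172),(640,540),(62,458)]),.012);print("corners top",co.round(4))
cs=onplane(s,C([(40,470),(228,28),(534,105),(380,573)]),.012);print("corners side",cs.round(4))
for q in(co,cs):
    print([np.linalg.norm(q[i]-q[(i+1)%4]).round(4) for i in range(4)],q.mean(0).round(4))
    e=q[0]-q[1]+q[3]-q[2]; print("yaw of +y",np.degrees(np.arctan2(e[1],e[0])))
print("post",onplane(c,A([(182,150)]),.110),onplane(s,C([(153,243)]),.110))
print("knobtop",onplane(c,A([(152,372)]),.108),onplane(s,C([(345,302)]),.108))
print("front saddle ends",onplane(c,A([(541,290),(522,418)]),.048))
X=cloud(c)
# torch
print("tail", onplane(c,B([(78,203)]),.05),"head",onplane(c,B([(663,185)]),.05),"collar",onplane(c,B([(187,200)]),.05))
u,v=np.meshgrid(range(315,408),range(190,225));P=X[v,u].reshape(-1,3)
P=P[(P[:,2]>.06)];print(len(P),P.mean(0),P[:,2].max())
P=P[P[:,2]<.08]
print(P[:,1].min(),P[:,1].max())
for t in np.arange(P[:,1].min(),P[:,1].max(),.01):
    q=P[abs(P[:,1]-t-.005)<.005];print(t.round(3),q[:,0].mean().round(4),q[:,0].min().round(4),q[:,0].max().round(4),np.percentile(q[:,2],95).round(4))
E
```

```text
corners top [[ 0.5955  0.2083  0.012 ]
 [ 0.5598 -0.0201  0.012 ]
 [ 0.4137  0.0032  0.012 ]
 [ 0.4497  0.2312  0.012 ]]
corners side [[ 0.5939  0.2144  0.012 ]
 [ 0.5579 -0.0141  0.012 ]
 [ 0.4141  0.0052  0.012 ]
 [ 0.4506  0.2358  0.012 ]]
[np.float64(0.2312), np.float64(0.148), np.float64(0.2308), np.float64(0.1475)] [0.5047 0.1057 0.012 ]
yaw of +y 81.07746099489837
[np.float64(0.2313), np.float64(0.1451), np.float64(0.2334), np.float64(0.1449)] [0.5041 0.1103 0.012 ]
yaw of +y 81.02479523501582
post [[0.55375949 0.15656605 0.11      ]] [[0.55365319 0.15752421 0.11      ]]
knobtop [[0.47443762 0.16525718 0.108     ]] [[0.47602899 0.16989479 0.108     ]]
front saddle ends [[0.50866848 0.03705033 0.048     ]
 [0.45991801 0.04393961 0.048     ]]
tail [[ 0.51572363 -0.11456353  0.05      ]] head [[ 0.51813432 -0.30863554  0.05      ]] collar [[ 0.51606104 -0.15045631  0.05      ]]
1051 [ 0.51539679 -0.21305214  0.07403125] 0.9002528782139886
-0.3044050573639154 -0.11464804346927071
-0.304 0.5178 0.4984 0.5379 0.0735
-0.294 0.5166 0.4986 0.5352 0.0726
-0.284 0.5168 0.4988 0.5356 0.0735
-0.274 0.5179 0.5011 0.5357 0.072
-0.264 0.5175 0.5036 0.5315 0.0687
-0.254 0.5174 0.504 0.5315 0.0683
-0.244 0.5165 0.504 0.5293 0.0684
-0.234 0.5169 0.5043 0.5296 0.0677
-0.224 0.5165 0.5043 0.5299 0.0679
-0.214 0.5168 0.5045 0.5301 0.068
-0.204 0.5164 0.5047 0.5302 0.0689
-0.194 0.516 0.5028 0.5303 0.0679
-0.184 0.5167 0.5029 0.5306 0.0686
-0.174 0.5163 0.5031 0.5286 0.0677
-0.164 0.5159 0.5033 0.5286 0.0684
-0.154 0.5152 0.4987 0.5334 0.072
-0.144 0.5148 0.5033 0.529 0.0688
-0.134 0.5156 0.5037 0.529 0.0683
-0.124 0.5151 0.5016 0.5292 0.068
```

```bash
cat >> h.py <<'E'
TH=np.radians(81.05); EY=np.array([np.cos(TH),np.sin(TH)]);EX=np.array([EY[1],-EY[0]])
O=np.array([.4936,.0957])
def cw(x,y,z): return np.r_[O+EX*x/1e3+EY*y/1e3,z/1e3]
def wc(P):
    P=np.asarray(P); d=(P[...,:2]-O); return np.concatenate([(d@EX)[...,None],(d@EY)[...,None],P[...,2:]],-1)*1e3
def go(P,yaw):
    "shift (tool axes, mm) and turn to TCP P with tool-y yaw deg"
    s=bot.read_state();M=R.from_rotvec(s["tcp_rot"]).as_matrix()
    y0=np.degrees(np.arctan2(M[1,1],M[0,1]))
    d=M.T@(np.asarray(P)-s["tool_pos"])*1e3
    t=-(yaw-y0); t=(t+180)%360-180
    print("t",s["time"],"pos",s["tool_pos"].round(4),"tilt",M[:,2].round(3),"yaw",y0.round(2),"q",s["q"].round(2),"F",s["wrist_force"].round(1),"w",round(s["width"],3))
    print("SHIFT",d.round(1),"turn",round(t,2))
E
python3 - <<'E'
from h import *
c=np.load("top.npy",allow_pickle=True).item()
X=cloud(c);print("boxL",X[100,30],X[150,45],X[220,52],X[150,5])
print(wc(np.array([[.4750,.1675,.108],[.5537,.157,.11],[.4843,.0405,.048]])))
go(cw(-30,70,200),81.05)
E
```

```text
boxL [0.73834643 0.49163311 0.17522517] [0.62878447 0.4465302  0.17533386] [0.49220352 0.45890789 0.11695754] [0.62259763 0.50915893 0.20181308]
[[-29.54363973  68.0321494  108.        ]
 [ 49.83165788  69.90354693 110.        ]
 [ -0.59916649 -55.97473537  48.        ]]
t 0.25 pos [0.2394 0.6307 0.2306] tilt [-0.    -0.001 -1.   ] yaw 69.21 q [ 1.17  0.26  1.6  -0.    1.27 -0.04] F [-0.1 -0.9  0. ] w 1.003
SHIFT [-383.8 -347.6   31. ] turn -11.84
```

Call:
{"op": "move_arm", "data": {"steps": [[-384,-348,0,-11.8,60],[-384,-348,0,-11.8,60],[-384,-348,0,-11.8,60],[-384,-348,0,-11.8,60],[-384,-348,0,-11.8,60],[-384,-348,0,-11.8,60],[-384,-348,0,-11.8,60],[-384,-348,0,-11.8,60],[-384,-348,0,-11.8,60],[-384,-348,0,-11.8,60],[-384,-348,0,-11.8,60],[-384,-348,0,-11.8,60],[-384,-348,0,-11.8,60],[-384,-348,0,-11.8,60]]}}

```text
time: 1.65
tool_pos: [0.4746, 0.1703, 0.2312]
tcp_rot: [-0.245, -3.132, -0.001]
wrist_force: [0.8, 0.3, -0.1]
width: 0.597
```

```bash
python3 - <<'E'
from h import *
c=cam("wrist");np.save("w1.npy",c,allow_pickle=True);save(c,"w1")
go(cw(-30,70,75),81.05)
print(c["xyz"],c["attitude"])
E
```

```text
t 1.7 pos [0.4745 0.1705 0.2312] tilt [-0.  0. -1.] yaw 81.1 q [ 0.3  -0.06  1.96  0.    1.24 -1.12] F [ 0.4 -0.3 -0.2] w 0.605
SHIFT [ -0.6  -1.  156.2] turn 0.05
[0.39446439 0.18232804 0.37239741] [-0.26657481 -0.22858899  1.40116495]
```

View pics/w1.png

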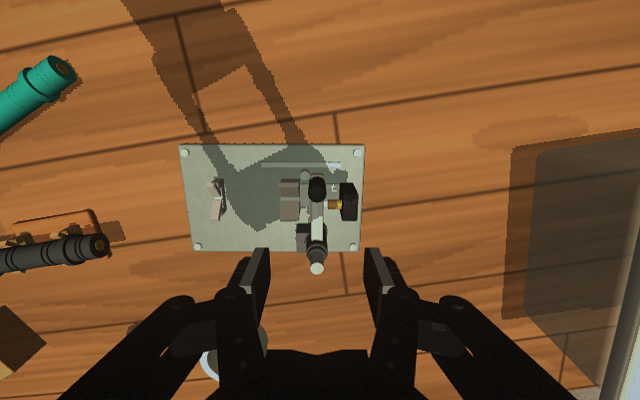

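```bash
python3 - <<'E'
from h import *
c=np.load("w1.npy",allow_pickle=True).item()
a=cv2.resize(c["pixels"][135:285,170:375],None,fx=3.9,fy=3.9,interpolation=cv2.INTER_CUBIC)[:,:,::-1]
cv2.imwrite("pics/w1c.png",a)
X=cloud(c)
P=wc(X.reshape(-1,3))
def st(n,m): q=P[m];print(n,len(q),q.mean(0).round(1),q.min(0).round(1),q.max(0).round(1),((q.min(0)+q.max(0))/2).round(1))
st("knob",(abs(P[:,0]+30)<20)&(abs(P[:,1]-70)<20)&(P[:,2]>100)&(P[:,2]<115))
st("post",(abs(P[:,0]-50)<20)&(abs(P[:,1]-70)<20)&(P[:,2]>104)&(P[:,2]<116))
st("block",(abs(P[:,0])<25)&(abs(P[:,1]-103)<25)&(P[:,2]>55)&(P[:,2]<68))
st("longvee top",(abs(P[:,0])<30)&(abs(P[:,1]-32)<20)&(P[:,2]>42)&(P[:,2]<52))
st("front",(abs(P[:,0])<30)&(abs(P[:,1]+55)<20)&(P[:,2]>42)&(P[:,2]<52))
st("base",(abs(P[:,0]-10)<90)&(abs(P[:,1]-12)<130)&(P[:,2]>8)&(P[:,2]<16))
E
```

```text
knob 269 [-30.8  70.7 105.8] [-38.5  62.1 100.2] [-21.9  79.6 108.2] [-30.2  70.9 104.2]
post 154 [ 49.3  70.3 107.9] [ 42.9  63.5 104.4] [ 57.2  77.2 109.9] [ 50.   70.4 107.2]
block 460 [ -1. 108.  60.] [-17.   83.7  55.1] [ 17.2 117.7  62.6] [1.000e-01 1.007e+02 5.880e+01]
longvee top 249 [-1.9 37.2 44.2] [-24.8  25.9  42. ] [23.5 48.5 47.2] [-0.6 37.2 44.6]
front 112 [ -0.1 -54.4  44. ] [-23.9 -59.8  42. ] [ 23.8 -49.4  46.8] [ -0.  -54.6  44.4]
base 14946 [ 1.   4.9 10.5] [ -64.8 -103.3    8. ] [ 84.6 130.6  16. ] [ 9.9 13.6 12. ]
```

View pics/w1c.png

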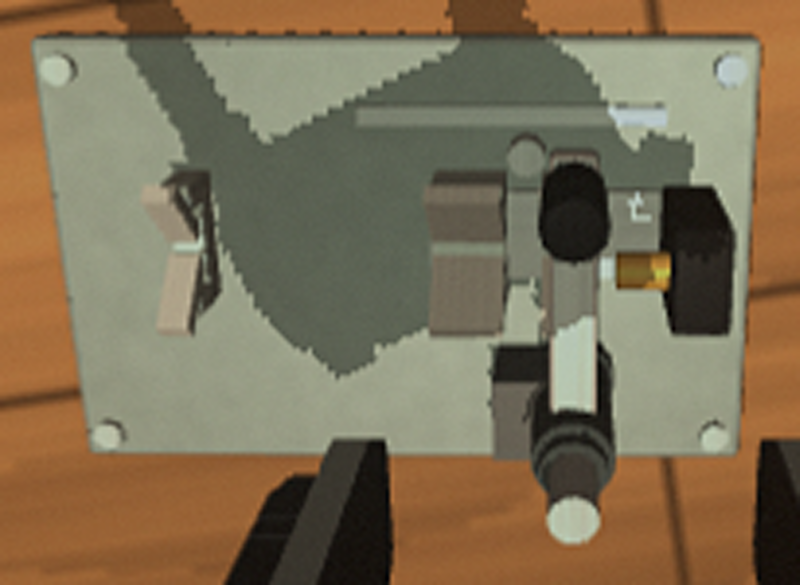

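Call:
{"op": "move_arm", "data": {"steps": [[-0.5,-0.5,50,0,50],[-0.5,-0.5,100,0,50],[-0.5,-0.5,130,0,50],[-0.5,-0.5,155,0,50],[-0.5,-0.5,155,0,50],[-0.5,-0.5,155,0,0],[-0.5,-0.5,155,0,0],[-0.5,-0.5,155,0,0],[-0.5,-0.5,155,0,0],[-0.5,-0.5,155,0,0],[-0.5,-0.5,155,0,0],[-0.5,-0.5,155,0,0]], "newtons": 60}}

```text
time: 2.9
tool_pos: [0.4766, 0.1701, 0.0781]
tcp_rot: [0.247, 3.129, 0.004]
wrist_force: [-1.3, 6.7, 4.0]
width: 0.186
```

```bash
python3 - <<'E'
from h import *
c=cam("wrist");save(c,"w2")
go(cw(-30,70,75),81.05)
E
```

```text
t 2.95 pos [0.4766 0.17   0.0781] tilt [ 0.003  0.002 -1.   ] yaw 80.99 q [ 0.29  0.09  2.11  0.    0.94 -1.12] F [-2.4  4.8  4.3] w 0.191
SHIFT [ 1.7 -0.8  3.1] turn -0.06
```

View pics/w2.png

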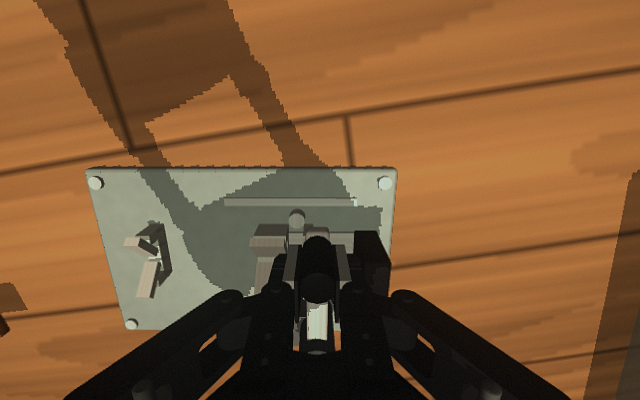

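Call:
{"op": "move_arm", "data": {"steps": [[0,0,-10,0,0],[0,0,-20,0,0],[0,0,-30,0,0],[0,0,-38,0,0],[0,0,-38,0,0],[0,0,-38,0,0]]}}

```text
time: 3.55
tool_pos: [0.4767, 0.1699, 0.1142]
tcp_rot: [0.247, 3.129, 0.004]
wrist_force: [5.0, 6.3, -9.9]
width: 0.189
```

```bash
python3 - <<'E'
from h import *
c=cam("top");save(c,"t3")
P=wc(cloud(c).reshape(-1,3)); 
m=(abs(P[:,0]-50)<12)&(abs(P[:,1]-70)<12)&(P[:,2]>80);print(P[m][:,2].max())
m=(P[:,0]>-5)&(P[:,0]<35)&(abs(P[:,1]-70)<8)&(P[:,2]>60);print(np.median(P[m],0))
go(cw(-30,70,75),81.05)
E
```

```text
124.72530389037773
[  5.76343156  68.32048942 105.61015003]
t 3.6 pos [0.4766 0.1699 0.114 ] tilt [ 0.003  0.002 -1.   ] yaw 80.99 q [ 0.29  0.05  2.08  0.    1.01 -1.12] F [  4.4   7.  -10.3] w 0.185
SHIFT [ 1.8 -0.8 39. ] turn -0.06
```

Call:
{"op": "move_arm", "data": {"steps": [[-0.4,8.3,-1,6,0],[-1.7,16.4,-1,12,0],[-3.9,24.4,-1,18,0],[-6.8,32.1,-1,24,0],[-10.6,39.5,-1,30,0],[-15.1,46.4,-1,36,0],[-20.3,52.9,-1,42,0],[-26.1,58.7,-1,48,0],[-32.6,63.9,-1,54,0],[-39.5,68.4,-1,60,0],[-46.9,72.2,-1,66,0],[-54.6,75.1,-1,72,0],[-62.6,77.3,-1,78,0],[-70.7,78.6,-1,84,0],[-74.9,78.9,-1,87,0],[-74.9,78.9,-1,87,0],[-74.9,78.9,-1,87,0],[-74.9,78.9,-1,87,0]]}}

```text
time: 5.4
tool_pos: [0.5617, 0.2355, 0.1137]
tcp_rot: [-2.334, -2.102, -0.001]
wrist_force: [2.7, 5.1, -10.0]
width: 0.19
```

```bash
python3 - <<'E'
from h import *
c=cam("top");save(c,"t4");s=cam("side");save(s,"s4")
go(cw(50,150,75),-6)
print(wc(bot.read_state()["tool_pos"]))
E
```

```text
t 5.5 pos [0.5617 0.2355 0.1137] tilt [-0.     0.001 -1.   ] yaw -5.98 q [0.36 0.24 1.86 0.   1.04 0.46] F [  3.1   5.3 -10.6] w 0.192
SHIFT [ 1.1  4.6 38.7] turn 0.02
[ 45.5057113  148.64855499 113.69920806]
```

View pics/t4.png

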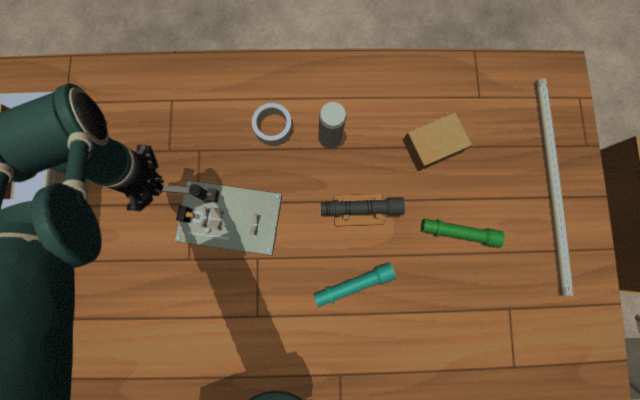

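View pics/s4.png

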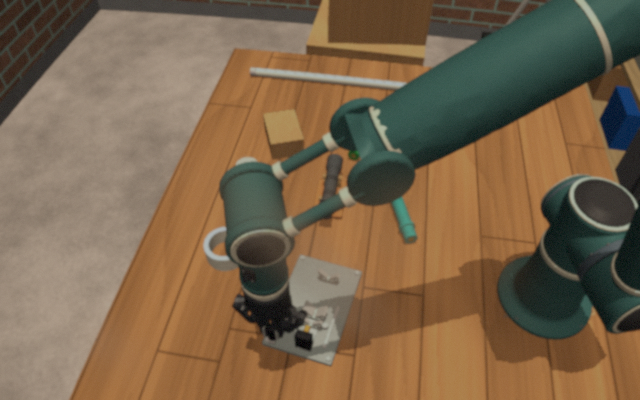

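Call:
{"op": "move_arm", "data": {"steps": [[0,0,3,0,0],[0,0,6,0,0],[0,0,7,0,0],[0,0,7,0,50],[0,0,7,0,50],[0,0,7,0,50],[0,0,7,0,50],[0,0,-40,0,50],[0,0,-80,0,60],[0,0,-120,0,60],[0,0,-120,0,60]]}}

```text
time: 6.6
tool_pos: [0.566, 0.2365, 0.244]
tcp_rot: [2.33, 2.099, 0.02]
wrist_force: [0.9, -0.0, 0.7]
width: 0.599
```

```bash
python3 - <<'E'
from h import *
c=cam("wrist");save(c,"w5")
P=wc(cloud(c).reshape(-1,3))
m=(abs(P[:,0]-50)<25)&(abs(P[:,1]-150)<20)&(P[:,2]>110)&(P[:,2]<150);q=P[m];print(len(q),((q.min(0)+q.max(0))/2).round(1),q[:,2].max())
a=np.radians(88.6);tp=np.array([.5166,-.201])
go(np.r_[tp,.24],90.6)
E
```

```text
387 [ 46.1 151.2 123. ] 135.9689419813081
t 6.65 pos [0.5645 0.2359 0.2406] tilt [ 0.009  0.003 -1.   ] yaw -6.0 q [ 0.36  0.13  1.74 -0.    1.26  0.46] F [-0.1 -0.1 -0.4] w 0.601
SHIFT [-439.5   -2.    -1.2] turn -96.6
```

View pics/w5.png

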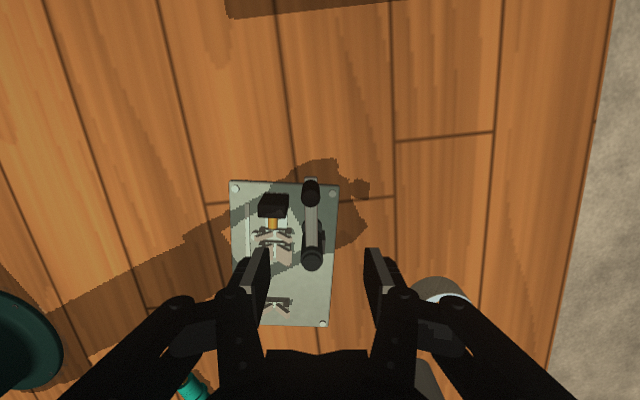

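Call:
{"op": "move_arm", "data": {"steps": [[-440,-2,0,-6.6,80],[-440,-2,0,-6.6,80],[-440,-2,0,-6.6,80],[-440,-2,0,-6.6,80],[-440,-2,0,-6.6,80],[-440,-2,0,-6.6,80],[-440,-2,0,-6.6,80],[-440,-2,0,-6.6,80],[-440,-2,0,-6.6,80],[-440,-2,0,-6.6,80],[-440,-2,0,-6.6,80],[-440,-2,0,-6.6,80]]}}

```text
time: 7.85
tool_pos: [0.5134, -0.2013, 0.2343]
tcp_rot: [-2.208, -2.232, 0.0]
wrist_force: [-0.2, -0.1, -1.0]
width: 0.802
```

```bash
python3 - <<'E'
from h import *
c=cam("wrist");save(c,"w6");np.save("w6.npy",c,allow_pickle=True)
P=cloud(c).reshape(-1,3)
m=(abs(P[:,0]-.5166)<.04)&(abs(P[:,1]+.21)<.13)&(P[:,2]>.052)&(P[:,2]<.08);q=P[m]
print(len(q),q.min(0),q.max(0))
xs=[]
for t in np.arange(q[:,1].min(),q[:,1].max(),.01):
    k=q[abs(q[:,1]-t-.005)<.005];xs.append((t+.005,(k[:,0].min()+k[:,0].max())/2));print(t.round(3),len(k),xs[-1][1].round(4),np.ptp(k[:,0]).round(4),k[:,2].max().round(4))
xs=np.array(xs);f=np.polyfit(xs[1:-1,0],xs[1:-1,1],1);print(f,np.degrees(np.arctan(f[0])),np.polyval(f,-.201))
go([np.polyval(f,-.201),-.201,.031],-np.degrees(np.arctan(f[0])))
E
```

```text
4775 [ 0.4986497  -0.30356565  0.05202952] [ 0.53987548 -0.11366431  0.07102322]
-0.304 216 0.5192 0.04 0.0704
-0.294 243 0.519 0.0395 0.071
-0.284 259 0.5196 0.0406 0.0707
-0.274 303 0.5195 0.0403 0.0705
-0.264 209 0.5187 0.0314 0.0661
-0.254 209 0.5192 0.03 0.0659
-0.244 208 0.519 0.0297 0.066
-0.234 212 0.5182 0.0307 0.0662
-0.224 224 0.5181 0.0303 0.0654
-0.214 227 0.5179 0.03 0.066
-0.204 239 0.5183 0.0308 0.0655
-0.194 241 0.5182 0.0306 0.066
-0.184 247 0.5181 0.0303 0.0662
-0.174 266 0.5174 0.0312 0.0666
-0.164 253 0.5163 0.0328 0.0689
-0.154 347 0.5177 0.0381 0.07
-0.144 286 0.5169 0.0301 0.0667
-0.134 291 0.5173 0.031 0.0667
-0.124 294 0.5172 0.0308 0.0662
[-0.01586132  0.51489   ] -0.9087103271770517 0.5180781250326469
t 7.9 pos [ 0.5137 -0.2009  0.2346] tilt [-0.001  0.001 -1.   ] yaw 0.69 q [-0.42  0.03  1.86  0.    1.25 -0.43] F [-0.3 -0.1  0.9] w 0.801
SHIFT [ -0.3   4.6 203.6] turn -0.22
```

View pics/w6.png

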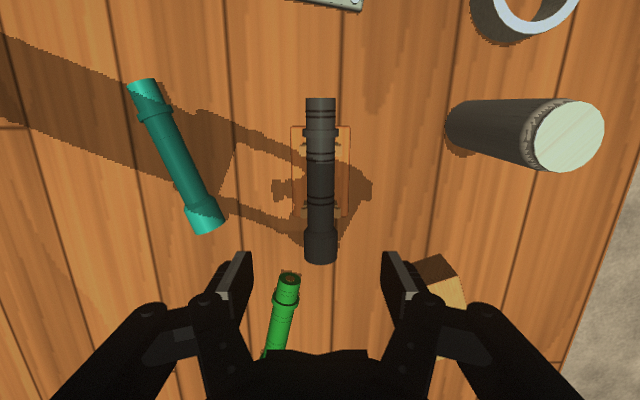

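Call:
{"op": "move_arm", "data": {"steps": [[0.7,4,50,-0.2,80],[0.7,4,100,-0.2,80],[0.7,4,150,-0.2,80],[0.7,4,180,-0.2,80],[0.7,4,203,-0.2,80],[0.7,4,203,-0.2,80],[0.7,4,203,-0.2,80],[0.7,4,203,-0.2,20],[0.7,4,203,-0.2,20],[0.7,4,203,-0.2,20],[0.7,4,203,-0.2,20],[0.7,4,203,-0.2,20],[0.7,4,203,-0.2,20],[0.7,4,203,-0.2,20]], "newtons": 50}}

```text
time: 9.3
tool_pos: [0.5176, -0.2019, 0.0344]
tcp_rot: [2.205, 2.237, -0.001]
wrist_force: [-5.1, 0.5, 8.7]
width: 0.361
```

```bash
python3 - <<'E'
from h import *
c=cam("wrist");save(c,"w7")
go([.5175,-.2,.031],0.9)
E
```

```text
t 9.35 pos [ 0.5176 -0.2019  0.0344] tilt [-0.    -0.001 -1.   ] yaw 0.82 q [-0.42  0.24  2.03 -0.    0.87 -0.43] F [-6.3  0.9  8.7] w 0.358
SHIFT [ 2.  -0.   3.4] turn -0.08
```

View pics/w7.png

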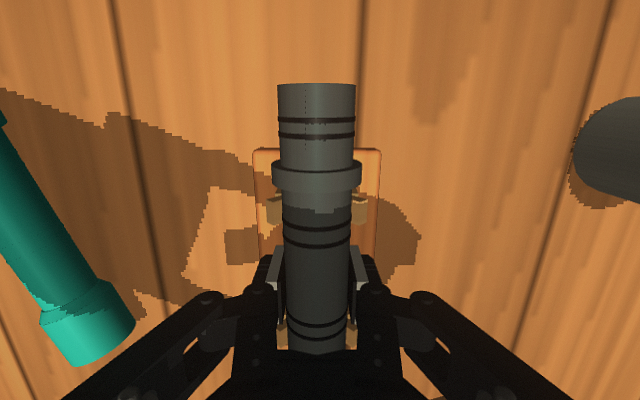

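Call:
{"op": "move_arm", "data": {"steps": [[0,0,-10,0,20],[0,0,-30,0,20],[0,0,-60,0,20],[0,0,-90,0,20],[0,0,-90,0,20],[0,0,-90,0,20]]}}

```text
time: 9.95
tool_pos: [0.5187, -0.2019, 0.1235]
tcp_rot: [2.204, 2.235, 0.002]
wrist_force: [-1.4, 1.4, -2.7]
width: 0.359
```

```bash
cat > tor.py <<'E'
from h import *
# measure torch in wrist camera, expressed in TCP frame (mm)
def torch(n="wrist",save_as=None):
    c=cam(n); s=bot.read_state(); M=R.from_rotvec(s["tcp_rot"]).as_matrix()
    if save_as: save(c,save_as)
    P=(cloud(c).reshape(-1,3)-s["tool_pos"])@M*1e3
    m=(abs(P[:,1])<24)&(P[:,0]>14)&(P[:,0]<100)&(P[:,2]<-18)&(P[:,2]>-48)
    q=P[m]; print(n,"n",len(q),"tail x",np.percentile(q[:,0],99.5).round(1),q[:,0].max().round(1))
    for t in np.arange(14,92,6):
        k=q[(q[:,0]>t)&(q[:,0]<t+6)]
        if len(k)>20: print(t+3,"mid y",((k[:,1].min()+k[:,1].max())/2).round(2),"w",np.ptp(k[:,1]).round(1),"top z",np.percentile(k[:,2],2).round(1),"n",len(k))
    return c,s
E
python3 - <<'E'
from tor import *
c,s=torch("wrist","w8")
go([.5175,-.2,.031],0.9)
E
```

```text
wrist n 13232 tail x 87.7 88.0
17 mid y 1.89 w 31.1 top z -32.1 n 771
23 mid y 1.87 w 31.4 top z -32.3 n 825
29 mid y 1.89 w 31.7 top z -32.2 n 844
35 mid y 1.83 w 31.7 top z -32.2 n 915
41 mid y 1.87 w 31.1 top z -32.3 n 942
47 mid y 1.81 w 38.8 top z -35.9 n 829
53 mid y 1.58 w 39.0 top z -36.1 n 1367
59 mid y 1.92 w 39.1 top z -34.8 n 1331
65 mid y 1.74 w 31.3 top z -32.3 n 1133
71 mid y 1.8 w 31.9 top z -32.5 n 1228
77 mid y 1.9 w 31.7 top z -32.6 n 1295
83 mid y 1.94 w 31.2 top z -32.4 n 1298
89 mid y 1.57 w 31.1 top z -32.4 n 454
t 10.0 pos [ 0.5174 -0.2014  0.122 ] tilt [-0.  0. -1.] yaw 0.8 q [-0.42  0.13  1.97  0.    1.04 -0.43] F [ 0.   0.2 -2.5] w 0.355
SHIFT [ 1.3  0.1 91. ] turn -0.1
```

View pics/w8.png

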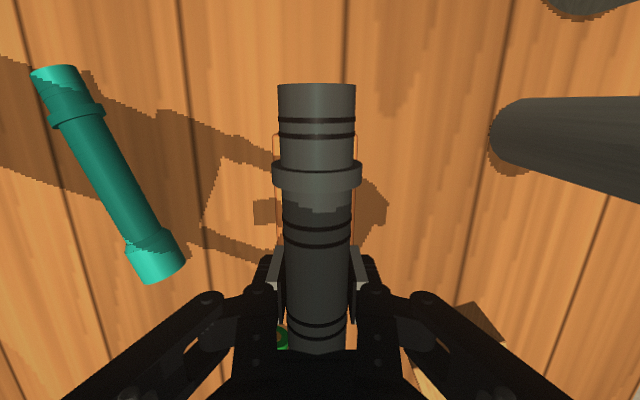

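```bash
python3 - <<'E'
from h import *
go(cw(0,-18.5,85),-8.95)
E
```

```text
t 10.0 pos [ 0.5174 -0.2014  0.122 ] tilt [-0.  0. -1.] yaw 0.8 q [-0.42  0.13  1.97  0.    1.04 -0.43] F [ 0.   0.2 -2.5] w 0.355
SHIFT [279.1 -22.8  37. ] turn 9.75
```

Call:
{"op": "move_arm", "data": {"steps": [[25,0,0,0,20],[70,-6,0,3,20],[120,-12,0,6,20],[170,-18,0,9,20],[220,-22,0,9.75,20],[260,-22.8,0,9.75,20],[279,-22.8,0,9.75,20],[279,-22.8,20,9.75,20],[279,-22.8,37,9.75,20],[279,-22.8,37,9.75,20],[279,-22.8,37,9.75,20]]}}

```text
time: 11.1
tool_pos: [0.4896, 0.0769, 0.0837]
tcp_rot: [-2.386, -2.04, 0.005]
wrist_force: [-0.1, -0.1, -1.6]
width: 0.356
```

```bash
cat > look.py <<'E'
import sys
from tor import *
tag=sys.argv[1]
c,s=torch("wrist",tag+"w")
t=cam("top");save(t,tag+"t")
d=cam("side");save(d,tag+"s")
cv2.imwrite("pics/"+tag+"sc.png",cv2.resize(d["pixels"][235:365,240:380],None,fx=4,fy=4,interpolation=cv2.INTER_CUBIC)[:,:,::-1])
go(cw(0,-18.5,39.4),-8.95)
print("tcp cradle",wc(bot.read_state()["tool_pos"]).round(1))
E
python3 look.py a
```

```text
wrist n 13057 tail x 88.2 88.5
17 mid y -0.21 w 30.3 top z -29.6 n 748
23 mid y -0.33 w 30.6 top z -29.8 n 806
29 mid y -0.24 w 30.4 top z -29.7 n 816
35 mid y -0.21 w 30.2 top z -29.7 n 906
41 mid y -0.16 w 30.3 top z -29.6 n 904
47 mid y -0.56 w 37.9 top z -33.2 n 799
53 mid y -0.2 w 38.5 top z -33.7 n 1326
59 mid y -0.22 w 38.6 top z -32.7 n 1347
65 mid y -0.21 w 30.4 top z -29.9 n 1121
71 mid y -0.2 w 30.9 top z -29.9 n 1179
77 mid y -0.42 w 30.8 top z -30.1 n 1230
83 mid y -0.22 w 30.7 top z -29.9 n 1330
89 mid y -0.21 w 30.4 top z -30.2 n 545
t 11.25 pos [0.4917 0.0769 0.0859] tilt [ 0.001  0.    -1.   ] yaw -8.96 q [ 0.11  0.07  2.12 -0.    0.95  0.26] F [ 0.2  0.2 -3.1] w 0.358
SHIFT [ 0.3 -1.1 46.5] turn -0.01
tcp cradle [  1.1 -18.9  85.9]
```

View pics/aw.png

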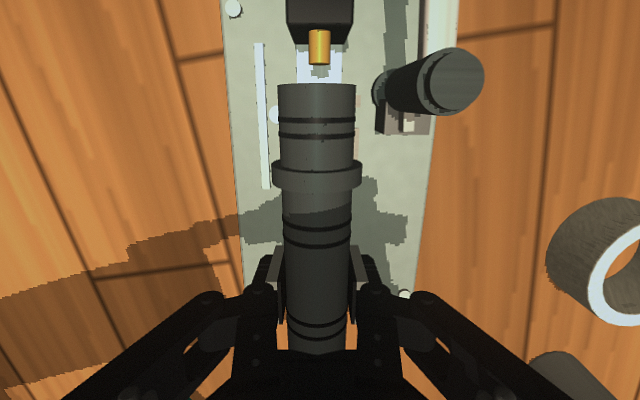

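View pics/asc.png

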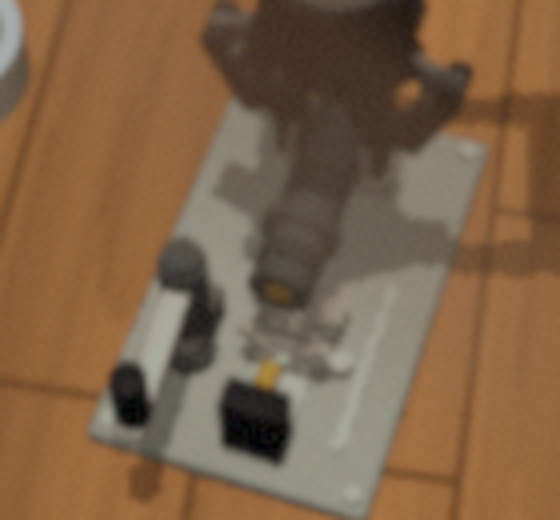

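```bash
cat > rel.py <<'E'
from h import *
def rel(save_as=None):
    c=cam("wrist")
    if save_as: save(c,save_as)
    M=Rm(c); X=cloud(c)
    s=bot.read_state();T=R.from_rotvec(s["tcp_rot"]).as_matrix()
    Q=(X-s["tool_pos"])@T*1e3
    hsv=cv2.cvtColor(c["pixels"],cv2.COLOR_RGB2HSV)
    b=(hsv[...,0]>12)&(hsv[...,0]<32)&(hsv[...,1]>140)&(hsv[...,2]>90)
    q=Q[b&(abs(Q[...,1])<15)&(Q[...,0]>88)&(Q[...,2]>-40)&(Q[...,2]<20)]
    q=q[q[:,2]>-60]
    print("pin n",len(q),"min x",np.percentile(q[:,0],1).round(1),"mid y",((np.percentile(q[:,1],2)+np.percentile(q[:,1],98))/2).round(2),"top z",np.percentile(q[:,2],3).round(1))
    m=(abs(Q[...,1])<24)&(Q[...,0]>14)&(Q[...,0]<100)&(Q[...,2]<-14)&(Q[...,2]>-48)
    k=Q[m&(Q[...,0]>62)&(Q[...,0]<87)];print("tail mid y",((k[:,1].min()+k[:,1].max())/2).round(2),"top z",np.percentile(k[:,2],2).round(1),"tail x",np.percentile(Q[m][:,0],99.5).round(1))
    k=Q[m&(Q[...,0]>18)&(Q[...,0]<42)];print("barrel mid y",((k[:,1].min()+k[:,1].max())/2).round(2),"top z",np.percentile(k[:,2],2).round(1))
    k=Q[(Q[...,0]>112)&(Q[...,0]<150)&(abs(Q[...,1])<25)&(Q[...,2]>-30)&(Q[...,2]<30)&(c["pixels"].max(-1)<45)]
    if len(k): print("block y",np.percentile(k[:,1],[1,99]).round(1),"z",np.percentile(k[:,2],2).round(1),"x",np.percentile(k[:,0],[1,99]).round(1))
    print("tcp",wc(s["tool_pos"]).round(1),"t",s["time"],"F",s["wrist_force"].round(1), "w",round(s["width"],3))
if __name__=="__main__":
    import sys
    rel(sys.argv[1] if len(sys.argv)>1 else None)
E
python3 rel.py; python3 rel.py
```

```text
Traceback (most recent call last):
  File "rel.py", line 21, in <module>
    rel(sys.argv[1] if len(sys.argv)>1 else None)
    ~~~^^^^^^^^^^^^^^^^^^^^^^^^^^^^^^^^^^^^^^^^^^
  File "rel.py", line 12, in rel
    print("pin n",len(q),"min x",np.percentile(q[:,0],1).round(1),"mid y",((np.percentile(q[:,1],2)+np.percentile(q[:,1],98))/2).round(2),"top z",np.percentile(q[:,2],3).round(1))
                                 ~~~~~~~~~~~~~^^^^^^^^^^
IndexError: index -1 is out of bounds for axis 0 with size 0
Traceback (most recent call last):
  File "rel.py", line 21, in <module>
    rel(sys.argv[1] if len(sys.argv)>1 else None)
    ~~~^^^^^^^^^^^^^^^^^^^^^^^^^^^^^^^^^^^^^^^^^^
  File "rel.py", line 12, in rel
    print("pin n",len(q),"min x",np.percentile(q[:,0],1).round(1),"mid y",((np.percentile(q[:,1],2)+np.percentile(q[:,1],98))/2).round(2),"top z",np.percentile(q[:,2],3).round(1))
                                 ~~~~~~~~~~~~~^^^^^^^^^^
IndexError: index -1 is out of bounds for axis 0 with size 0
```

```bash
sed -i 's/(Q\[...,2\]<20)/(Q[...,2]<50)/; s/(Q\[...,2\]<30)/(Q[...,2]<40)/' rel.py; python3 rel.py; python3 rel.py
```

```text
pin n 653 min x 102.3 mid y -0.48 top z 30.9
tail mid y 0.78 top z -31.1 tail x 88.3
barrel mid y 0.91 top z -30.7
block y [-16.5  16.1] z 24.9 x [117.8 130.3]
tcp [  1.2 -18.8  86.1] t 11.4 F [-0.1 -0.3 -2.4] w 0.358
pin n 655 min x 102.2 mid y -0.42 top z 30.6
tail mid y 0.93 top z -31.1 tail x 88.3
barrel mid y 0.96 top z -30.9
block y [-16.5  16.2] z 24.9 x [117.8 130.5]
tcp [  1.  -18.8  86. ] t 11.45 F [-0.2  0.1 -2.5] w 0.354
```

Call:
{"op": "move_arm", "data": {"steps": [[0,-1.2,10,0,20],[0,-1.2,25,0,20],[0,-1.2,35,0,20],[0,-1.2,40,0,20],[0,-1.2,42,0,20],[0,-1.2,42,0,20],[0,-1.2,42,0,20]]}}

```text
time: 12.15
tool_pos: [0.4904, 0.0773, 0.0437]
tcp_rot: [2.387, 2.041, 0.001]
wrist_force: [-0.1, -0.9, -3.3]
width: 0.363
```

```bash
python3 rel.py bw;python3 rel.py
```

```text
pin n 1219 min x 102.1 mid y 0.98 top z -11.6
tail mid y 0.84 top z -30.9 tail x 88.3
barrel mid y 0.6 top z -30.6
block y [-14.7  16.9] z -16.3 x [117.4 118.7]
tcp [ -0.2 -18.6  43.8] t 12.2 F [ 0.7 -0.2 -2.8] w 0.36
pin n 1225 min x 102.1 mid y 1.04 top z -11.5
tail mid y 0.83 top z -31.0 tail x 88.3
barrel mid y 0.89 top z -30.7
block y [-14.7  16.9] z -16.3 x [117.5 118.7]
tcp [ -0.2 -18.6  43.9] t 12.25 F [-0.6  0.3 -2.8] w 0.358
```

View pics/bw.png

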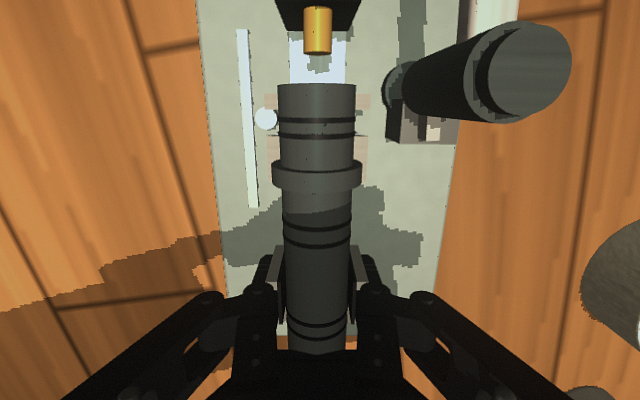

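Call:
{"op": "move_arm", "data": {"steps": [[0,0,1,0,20],[0,0,2,0,20],[0,0,3,0,20],[0,0,3.5,0,20],[0,0,3.5,0,20]]}}

```text
time: 12.75
tool_pos: [0.4903, 0.0773, 0.04]
tcp_rot: [2.388, 2.041, 0.001]
wrist_force: [0.6, -0.8, -0.9]
width: 0.359
```

Call:
{"op": "move_arm", "data": {"steps": [[0,0,0.5,0,20],[0,0,1,0,20],[0,0,1,0,20]]}}

```text
time: 13.05
tool_pos: [0.4905, 0.0773, 0.0392]
tcp_rot: [2.387, 2.041, 0.001]
wrist_force: [0.6, -0.7, 1.4]
width: 0.36
```

Call:
{"op": "move_arm", "data": {"steps": [[2,0,0,0,20],[4,0,0,0,20],[6,0,0,0,20],[8,0,0,0,20],[10,0,0,0,20],[12,0,0,0,20],[14,0,0,0,20],[15,0,0,0,20],[16,0,0,0,20],[16,0,0,0,20]]}}

```text
time: 14.05
tool_pos: [0.4929, 0.0932, 0.0389]
tcp_rot: [2.387, 2.041, 0.001]
wrist_force: [1.3, -3.1, 2.5]
width: 0.354
```

```bash
python3 look.py d; python3 rel.py
```

```text
wrist n 13346 tail x 88.0 89.0
17 mid y 0.77 w 30.8 top z -30.9 n 755
23 mid y 0.77 w 31.1 top z -31.1 n 807
29 mid y 0.75 w 31.4 top z -31.2 n 827
35 mid y 0.86 w 31.3 top z -31.1 n 914
41 mid y 0.73 w 30.9 top z -31.4 n 942
47 mid y 0.7 w 38.3 top z -35.2 n 795
53 mid y 0.8 w 39.3 top z -35.6 n 1341
59 mid y 0.78 w 39.0 top z -34.7 n 1400
65 mid y 0.88 w 31.5 top z -31.9 n 1143
71 mid y 0.82 w 31.8 top z -32.2 n 1233
77 mid y 1.0 w 31.8 top z -32.4 n 1306
83 mid y 0.99 w 31.2 top z -32.3 n 1324
89 mid y 0.73 w 31.2 top z -32.3 n 559
t 14.2 pos [0.4929 0.0932 0.039 ] tilt [ 0.001  0.    -1.   ] yaw -8.94 q [ 0.14  0.14  2.14 -0.    0.86  0.29] F [ 1.9 -3.5  1.5] w 0.36
SHIFT [-15.9   0.3  -0.4] turn 0.01
tcp cradle [-0.3 -2.6 39. ]
pin n 915 min x 89.4 mid y 1.13 top z -16.5
tail mid y 0.94 top z -32.4 tail x 98.7
barrel mid y 0.69 top z -31.1
block y [-15.3  18.1] z -22.4 x [112.2 117. ]
tcp [-0.3 -2.6 39. ] t 14.25 F [ 3.3 -4.9  2. ] w 0.36
```

View pics/dw.png

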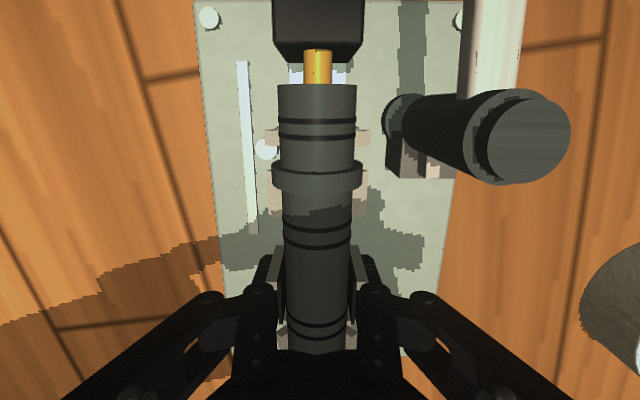

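Call:
{"op": "move_arm", "data": {"steps": [[1,0,0,0,20],[2,0,0,0,20],[3,0,0,0,20],[4,0,0,0,20],[4.7,0,0,0,20],[5,0,0,0,20],[5,0,0,0,20]]}}

```text
time: 14.95
tool_pos: [0.4922, 0.098, 0.0382]
tcp_rot: [-2.387, -2.041, 0.003]
wrist_force: [0.1, -3.6, -2.1]
width: 0.356
```

Call:
{"op": "move_arm", "data": {"steps": [[0,0,0.5,0,20],[0,0,1,0,20],[0,0,1.5,0,20],[0,0,1.5,0,20]]}}

```text
time: 15.35
tool_pos: [0.4928, 0.098, 0.0371]
tcp_rot: [-2.387, -2.041, 0.001]
wrist_force: [-2.4, -3.8, -0.3]
width: 0.357
```

Call:
{"op": "move_arm", "data": {"steps": [[0,0,0.7,0,20],[0,0,1.4,0,20],[0,0,1.4,0,20]]}}

```text
time: 15.65
tool_pos: [0.4933, 0.098, 0.0359]
tcp_rot: [2.388, 2.041, 0.0]
wrist_force: [-1.1, -2.9, -0.1]
width: 0.357
```

```bash
python3 rel.py ew; python3 look.py e|tail -4
```

```text
pin n 890 min x 89.1 mid y -0.02 top z -19.5
tail mid y 0.54 top z -32.1 tail x 99.7
barrel mid y 0.89 top z -31.1
block y [-14.7  17.9] z -25.5 x [112.2 114.9]
tcp [-0.6  2.3 36. ] t 15.7 F [-0.3 -3.2 -0.4] w 0.353
89 mid y 0.64 w 30.6 top z -32.2 n 648
t 15.85 pos [0.4934 0.098  0.036 ] tilt [ 0.  0. -1.] yaw -8.94 q [ 0.15  0.15  2.14 -0.    0.85  0.3 ] F [-1.9 -4.7 -0.4] w 0.354
SHIFT [-20.8   0.6  -3.4] turn 0.01
tcp cradle [-0.6  2.3 36. ]
```

View pics/ew.png

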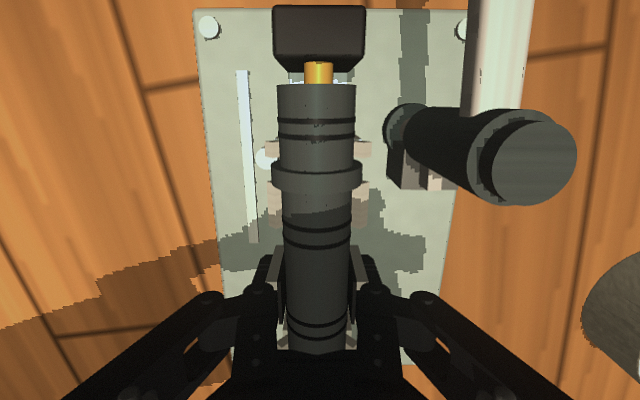

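Call:
{"op": "move_arm", "data": {"steps": [[0,0,0.7,0,20],[0,0,1.3,0,20],[0,0,1.3,0,20]]}}

```text
time: 16.15
tool_pos: [0.4936, 0.0981, 0.0349]
tcp_rot: [2.388, 2.041, 0.001]
wrist_force: [-1.2, -2.5, 2.2]
width: 0.359
```

Call:
{"op": "move_arm", "data": {"steps": [[0,0,0.6,0,20],[0,0,1.2,0,20],[0,0,1.2,0,20]]}}

```text
time: 16.45
tool_pos: [0.4938, 0.0982, 0.0345]
tcp_rot: [2.388, 2.041, 0.001]
wrist_force: [-3.6, -3.1, 8.3]
width: 0.355
```

```bash
python3 rel.py fw
```

```text
pin n 807 min x 89.5 mid y -0.01 top z -20.8
tail mid y 0.73 top z -31.0 tail x 99.7
barrel mid y 0.73 top z -30.7
block y [-15.1  17.4] z -27.0 x [112.2 114.9]
tcp [-0.2  2.5 34.5] t 16.5 F [-3.1 -2.   9.3] w 0.358
```

Call:
{"op": "move_arm", "data": {"steps": [[0,0,-1.2,0,20],[0,0,-1.2,0,45],[0,0,-1.2,0,55],[0,0,-1.2,0,75],[0,0,-1.2,0,75],[0,0,-1.2,0,75]]}}

```text
time: 17.1
tool_pos: [0.4933, 0.0982, 0.0345]
tcp_rot: [-2.388, -2.042, -0.0]
wrist_force: [-0.2, -0.6, -0.8]
width: 0.754
```

```bash
python3 rel.py gw; python3 look.py g|tail -4
```

```text
pin n 927 min x 88.1 mid y 0.04 top z -20.7
tail mid y 1.28 top z -31.0 tail x 99.7
barrel mid y 1.24 top z -30.8
block y [-14.6  18.1] z -27.0 x [112.2 114.9]
tcp [-0.8  2.3 34.5] t 17.15 F [ 0.1 -0.4 -0.3] w 0.754
89 mid y 1.58 w 9.8 top z -20.9 n 333
t 17.3 pos [0.4932 0.0981 0.0346] tilt [ 0.  0. -1.] yaw -8.93 q [0.15 0.15 2.14 0.   0.85 0.3 ] F [-0.4 -0.1 -0.5] w 0.747
SHIFT [-20.8   0.7  -4.8] turn 0.02
tcp cradle [-0.7  2.3 34.6]
```

View pics/gw.png

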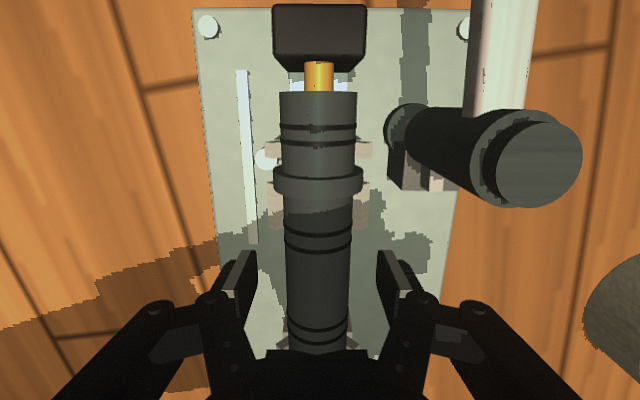

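View pics/gsc.png

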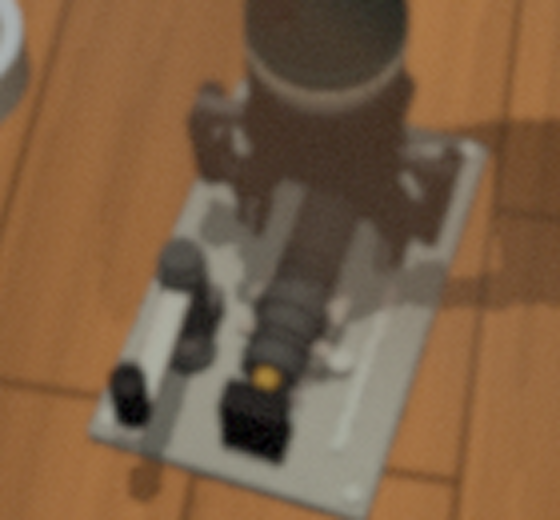

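Call:
{"op": "move_arm", "data": {"steps": [[0,0,-20,0,75],[0,0,-60,0,75],[0,0,-110,0,75],[0,0,-160,0,75],[0,0,-200,0,60],[0,0,-200,0,60],[0,0,-200,0,60]]}}

```text
time: 18.0
tool_pos: [0.4941, 0.0981, 0.2361]
tcp_rot: [2.386, 2.04, 0.005]
wrist_force: [-0.5, -0.9, -0.9]
width: 0.6
```

```bash
python3 - <<'E'
from h import *
t=cam("top");save(t,"t9")
cv2.imwrite("pics/t9c.png",cv2.resize(t["pixels"][165:265,165:295],None,fx=6,fy=6,interpolation=cv2.INTER_CUBIC)[:,:,::-1])
c=cam("wrist");save(c,"w9")
P=wc(cloud(c).reshape(-1,3))
m=(abs(P[:,0])<22)&(P[:,1]>-50)&(P[:,1]<100)&(P[:,2]>56)&(P[:,2]<76);q=P[m]
print("tail y",np.percentile(q[:,1],99))
for y in range(-40,92,6):
    k=q[abs(q[:,1]-y)<3]
    if len(k)>5: print(y,len(k),k[:,2].max().round(1),((k[:,0].min()+k[:,0].max())/2).round(1))
go(cw(46,149.5,200),-6)
E
```

```text
tail y 98.60938712062202
-40 111 65.3 0.7
-34 115 65.9 0.7
-28 114 65.5 0.2
-22 120 65.2 0.2
-16 119 65.0 0.1
-10 128 65.2 0.2
-4 127 65.5 0.7
2 128 65.6 0.2
8 128 66.2 0.7
14 144 65.4 0.7
20 132 66.4 0.7
26 143 65.9 0.1
32 141 66.0 0.7
38 145 66.0 0.7
44 143 66.4 0.7
50 179 70.1 1.2
56 188 70.5 0.1
62 156 66.7 0.1
68 163 67.0 0.6
74 163 66.0 0.6
80 160 66.1 0.6
86 137 65.9 0.6
t 18.1 pos [0.4922 0.0979 0.2331] tilt [-0.003 -0.    -1.   ] yaw -8.94 q [ 0.15 -0.07  1.96  0.    1.25  0.3 ] F [-0.2  0.4 -0.1] w 0.599
SHIFT [147.6  47.9  32.8] turn -2.94
```

View pics/w9.png

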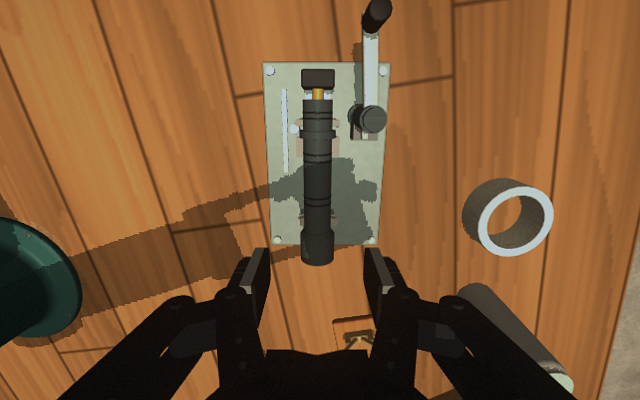

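Call:
{"op": "move_arm", "data": {"steps": [[50,16,0,-3,60],[100,32,0,-3,60],[148,48,0,-3,60],[148,48,0,-3,55],[148,48,30,-3,55],[148,48,30,-3,55],[148,48,30,-3,55],[148,48,30,-3,55]]}}

```text
time: 18.9
tool_pos: [0.5635, 0.2362, 0.2049]
tcp_rot: [-2.334, -2.103, 0.0]
wrist_force: [0.2, 1.0, 0.1]
width: 0.551
```

```bash
python3 - <<'E'
from h import *
for n in("wrist","top","side"):
    c=cam(n);save(c,n[0]+"10")
    P=wc(cloud(c).reshape(-1,3))
    m=(abs(P[:,0]-46)<18)&(abs(P[:,1]-150)<18)&(P[:,2]>115)&(P[:,2]<142);q=P[m]
    if len(q)>9: print(n,len(q),((q.min(0)+q.max(0))/2).round(1),q[:,2].max())
go(cw(46,149.5,107),-6)
print(wc(bot.read_state()["tool_pos"]))
E
```

```text
wrist 507 [ 46.  151.1 125.4] 135.7413650251463
top 83 [ 44.5 148.7 127. ] 138.9142096083753
side 111 [ 44.9 153.  127. ] 138.62572987539045
t 19.05 pos [0.5642 0.2365 0.206 ] tilt [ 0.002  0.001 -1.   ] yaw -5.98 q [ 0.36  0.16  1.77 -0.    1.2   0.46] F [-0.4  0.4 -0.5] w 0.547
SHIFT [-0.6 -2.  99. ] turn 0.02
[ 47.82321066 150.07515976 205.98046252]
```

View pics/w10.png

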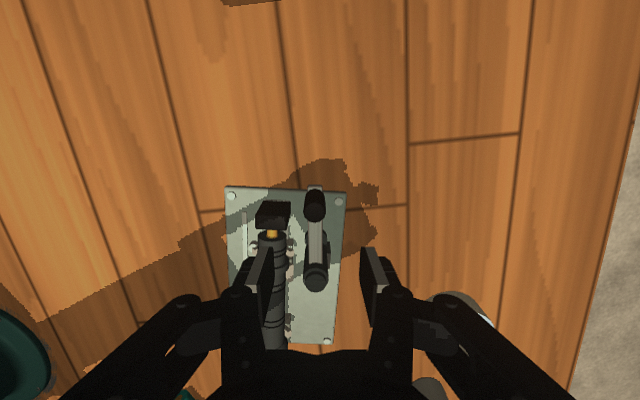

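Call:
{"op": "move_arm", "data": {"steps": [[-0.3,-1.8,40,0,55],[-0.3,-1.8,75,0,50],[-0.3,-1.8,97,0,50],[-0.3,-1.8,97,0,50],[-0.3,-1.8,97,0,50],[-0.3,-1.8,97,0,0],[-0.3,-1.8,97,0,0],[-0.3,-1.8,97,0,0],[-0.3,-1.8,97,0,0],[-0.3,-1.8,97,0,0],[-0.3,-1.8,97,0,0]], "newtons": 60}}

```text
time: 20.15
tool_pos: [0.5634, 0.2375, 0.1101]
tcp_rot: [2.333, 2.102, 0.006]
wrist_force: [-0.7, 0.8, 6.5]
width: 0.185
```

Call:
{"op": "move_arm", "data": {"steps": [[0,0,-4,0,0],[0,0,-8,0,0],[0,0,-10,0,0],[0,0,-10,0,0],[0,0,-10,0,0]]}}

```text
time: 20.65
tool_pos: [0.5617, 0.237, 0.1167]
tcp_rot: [-2.333, -2.104, -0.0]
wrist_force: [3.9, 3.9, -9.7]
width: 0.185
```

```bash
python3 - <<'E'
from h import *
c=cam("top");save(c,"t11")
P=wc(cloud(c).reshape(-1,3))
m=(abs(P[:,0]-49)<5)&(P[:,1]>85)&(P[:,1]<130)&(P[:,2]>70)&(P[:,2]<125);print("bar top",m.sum(),np.median(P[m],0))
go(cw(46,149.5,107),-6)
print(wc(bot.read_state()["tool_pos"]))
E
```

```text
bar top 90 [ 48.6522803  106.98679037 102.57863459]
t 20.7 pos [0.5617 0.2369 0.1166] tilt [-0.  0. -1.] yaw -5.92 q [0.36 0.24 1.86 0.   1.05 0.46] F [ 4.8  3.8 -9.4] w 0.187
SHIFT [-0.6  0.7  9.6] turn 0.08
[ 45.27068024 150.10674245 116.63203885]
```

Call:
{"op": "move_arm", "data": {"steps": [[-0.4,-8.4,-1,-6,0],[-1.7,-16.6,-1.5,-12,0],[-3.9,-24.7,-1.5,-18,0],[-6.9,-32.5,-1.5,-24,0],[-10.7,-40,-1.5,-30,0],[-15.3,-47,-1.5,-36,0],[-20.5,-53.5,-1.5,-42,0],[-26.5,-59.5,-1.5,-48,0],[-33,-64.7,-1.5,-54,0],[-40,-69.3,-1.5,-60,0],[-47.5,-73.1,-1.5,-66,0],[-55.3,-76.1,-1.5,-72,0],[-63.4,-78.3,-1.5,-78,0],[-71.6,-79.6,-1.5,-84,0],[-75.8,-79.9,-1.5,-87,0],[-75.8,-79.9,-1.5,-87,0],[-75.8,-79.9,-1.5,-87,0]]}}

```text
time: 22.4
tool_pos: [0.4752, 0.1703, 0.119]
tcp_rot: [0.246, 3.13, 0.003]
wrist_force: [5.3, 4.8, -10.1]
width: 0.189
```

```bash
python3 look.py k|tail -3
```

```text
t 22.55 pos [0.4752 0.1703 0.119 ] tilt [ 0.002  0.002 -1.   ] yaw 81.04 q [ 0.29  0.04  2.08  0.    1.02 -1.12] F [ 5.6  4.9 -9.7] w 0.186
SHIFT [-29.7 -89.5  79.4] turn 89.99
tcp cradle [-29.8  70.8 119. ]
```

View pics/kw.png

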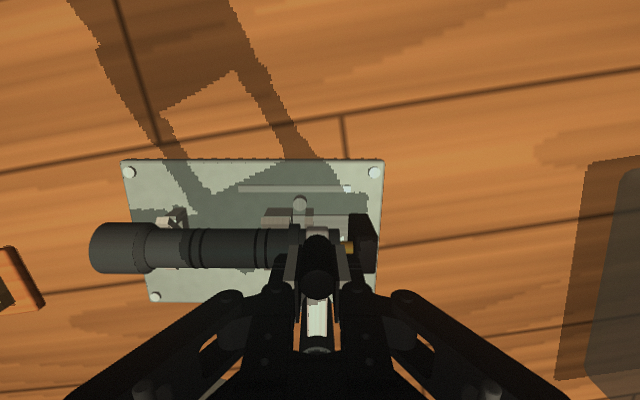

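View pics/ksc.png

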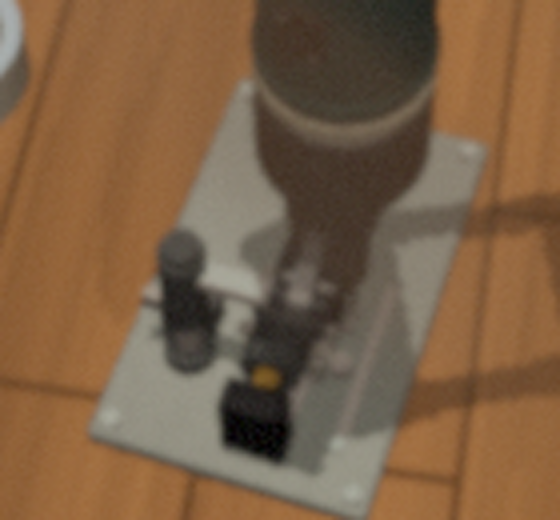

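Call:
{"op": "move_arm", "data": {"steps": [[0,0,2,0,0],[0,0,4,0,0],[0,0,6,0,0],[0,0,8,0,0],[0,0,10,0,0],[0,0,12,0,0],[0,0,14,0,0],[0,0,16,0,0],[0,0,18,0,0],[0,0,20,0,0],[0,0,22,0,0],[0,0,24,0,0],[0,0,25,0,0],[0,0,26,0,0],[0,0,26,0,0]]}}

```text
time: 24.05
tool_pos: [0.4752, 0.1703, 0.0933]
tcp_rot: [0.245, 3.13, 0.003]
wrist_force: [3.9, 4.1, -8.4]
width: 0.19
```

Call:
{"op": "move_arm", "data": {"steps": [[0,0,0.6,0,0],[0,0,1.2,0,0],[0,0,1.8,0,0],[0,0,2.4,0,0],[0,0,3,0,0],[0,0,3,0,0]]}}

```text
time: 24.65
tool_pos: [0.4753, 0.1703, 0.0907]
tcp_rot: [0.245, 3.131, 0.003]
wrist_force: [3.3, 4.2, -5.8]
width: 0.188
```

Call:
{"op": "move_arm", "data": {"steps": [[0,0,0.5,0,0],[0,0,1,0,0],[0,0,1.5,0,0],[0,0,1.5,0,0]]}}

```text
time: 25.05
tool_pos: [0.4755, 0.1704, 0.0903]
tcp_rot: [0.245, 3.13, 0.003]
wrist_force: [-1.0, 4.7, 5.1]
width: 0.191
```

Call:
{"op": "move_arm", "data": {"steps": [[0,0,0.5,0,0],[0,0,1,0,0],[0,0,1,0,0]]}}

```text
time: 25.35
tool_pos: [0.4756, 0.1705, 0.0901]
tcp_rot: [0.245, 3.13, 0.003]
wrist_force: [-2.5, 4.8, 11.2]
width: 0.189
```

```bash
python3 - <<'E'
from h import *
c=cam("top");save(c,"t12")
P=wc(cloud(c).reshape(-1,3)); 
m=(P[:,0]>0)&(P[:,0]<38)&(abs(P[:,1]-70)<6)&(P[:,2]>60)&(P[:,2]<115);print("bar top",m.sum(),np.median(P[m],0))
go(cw(-30,70,88),81.05)
E
```

```text
bar top 89 [19.05678195 69.68443004 76.17507155]
t 25.4 pos [0.4755 0.1704 0.0901] tilt [ 0.002  0.002 -1.   ] yaw 81.05 q [ 0.29  0.08  2.1   0.    0.96 -1.12] F [-2.5  4.2 10. ] w 0.184
SHIFT [ 0.5 -1.   2.1] turn -0.0
```

Call:
{"op": "move_arm", "data": {"steps": [[0,0,-0.6,0,0],[0,0,-1.2,0,0],[0,0,-1.2,0,0],[0,0,-1.2,0,25],[0,0,-1.2,0,35],[0,0,-1.2,0,50],[0,0,-1.2,0,50],[0,0,-1.2,0,50],[0,0,-15,0,50],[0,0,-45,0,50],[0,0,-90,0,50],[0,0,-140,0,50],[0,0,-140,0,50],[0,0,-140,0,50]]}}

```text
time: 26.8
tool_pos: [0.476, 0.1699, 0.2307]
tcp_rot: [0.244, 3.127, 0.003]
wrist_force: [0.5, 0.3, -1.0]
width: 0.499
```

```bash
python3 - <<'E'
from h import *
c=cam("wrist");save(c,"w13")
P=wc(cloud(c).reshape(-1,3))
def st(n,m): q=P[m];print(n,len(q),np.median(q,0).round(1),((q.min(0)+q.max(0))/2).round(1),q[:,2].max().round(1))
st("knob",(abs(P[:,0]+30)<20)&(abs(P[:,1]-70)<20)&(P[:,2]>105)&(P[:,2]<125))
st("bar",(P[:,0]>0)&(P[:,0]<35)&(abs(P[:,1]-70)<6)&(P[:,2]>60)&(P[:,2]<115))
st("barrel",(abs(P[:,0])<4)&(abs(P[:,1]+10)<30)&(P[:,2]>50)&(P[:,2]<80))
st("collar",(abs(P[:,0])<8)&(abs(P[:,1]-53)<10)&(P[:,2]>68)&(P[:,2]<73))
t=cam("top");save(t,"t13")
X=cloud(t)
for n,u,v in [("can",332,115),("tape",272,108),("carton",440,140)]: print(n,X[v,u].round(4))
cv2.imwrite("pics/t13c.png",cv2.resize(t["pixels"][165:265,165:295],None,fx=6,fy=6,interpolation=cv2.INTER_CUBIC)[:,:,::-1])
go(cw(-30,70,88),81.05)
E
```

```text
knob 297 [-31.3  70.9 113.6] [-30.3  70.8 110.7] 116.2
bar 314 [17.3 70.  73.8] [17.5 70.  73.7] 76.1
barrel 365 [ -0.3 -10.3  64.2] [ -0.  -10.1  64.2] 66.0
collar 40 [-0.6 52.2 68.5] [-0.2 52.6 69.2] 70.2
can [ 0.698  -0.1397  0.1607]
tape [ 0.7664 -0.0013  0.0391]
carton [ 0.6728 -0.4006  0.0616]
t 26.9 pos [0.4738 0.1693 0.2271] tilt [-0.001 -0.    -1.   ] yaw 81.06 q [ 0.29 -0.06  1.97 -0.    1.24 -1.12] F [-0.7 -0.2 -0.7] w 0.504
SHIFT [ -1.2   0.5 139.1] turn 0.01
```

View pics/w13.png

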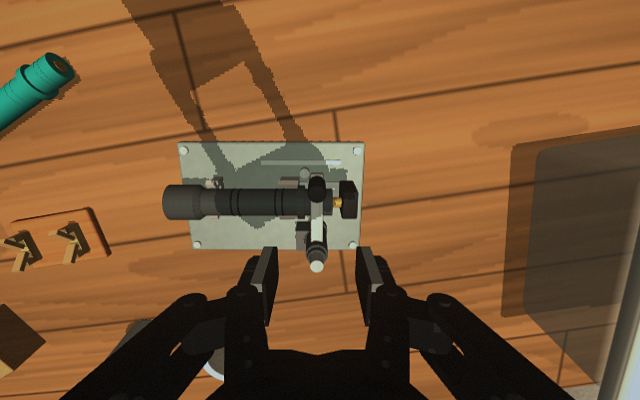

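View pics/t13.png

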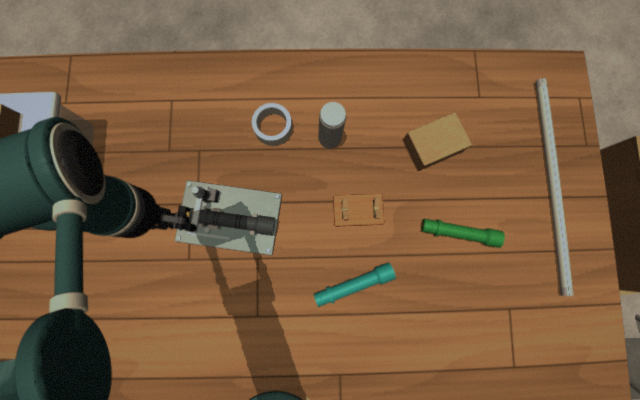

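```bash
python3 -c "
from workcell import bot
print(bot.finish_job())"
```

```text
the job is handed in; nothing more can be done
None
```

The torch is back in its charging cradle with the bar clamped over it, and I handed the job in at about 27 s. No verdict was reported, so the outcome rests on my own last checks.

I lifted the bar and turned it about 87° aside onto its ledge. I then laid the torch at the lay point and slid it 21 mm, which let the collar drop into the slot and press the pin in. Last, I turned the bar back over the torch, lowered it slowly to contact, eased off the pressure and let go.

| Check | Result |
|---|---|
| Collar top | 70.2 mm high, which puts its centre at about 50 mm |
| Barrel top | 66 mm high |
| Torch direction | level and in line with the groove |
| Bar lift | about 8 mm (bar top 76.1 mm, knob top 116.2 mm) |
| Bar turn | about 0 |
| Spray can, carton and tape roll | no shift found; repeat readings at the same pixels agreed within about 2 mm (tape height differed by 3 mm) |
| Robot | clear, touching nothing |

- **Pin not measured directly:** I judged about 6 to 7 mm pressed from how far it sticks out of the block. The torch slid back about 2 mm when I let it go, which the slot allows.
- **Bar force not measured after release:** while lowering, I pressed the knob with up to about 11 N. With the spring that is about 19 N on the torch, under the 28 N limit.
- **Disagreements between cameras:** the wrist camera's sideways offset shifted by 1 to 2 mm between views, so I aligned the torch to the pin within a single picture.

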